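Load a printing block into the registration jig

TASK

Load the printing block into the registration jig: push it along the deck, without lifting it out, over the raised steel lip so that it drops flat into the pocket beyond. Then slide it on until it meets the stop bar and hold it against the bar with a light push of about 8 N for a second; the bar is only held by friction, so do not shove it out of its setting. Leave the block lying flat in the pocket against the bar, and leave the things around the jig where they are.

Things in the scene. Friction and masses are not known exactly. Their poses are not given: they have to be found in the camera images.
- jig: Wooden registration jig fixed to the table, 315 mm long, 152 wide. Origin at table height under the middle of the lip's inner (pocket-side) face; x axis = push direction from deck to pocket, z up. Side rails, 22 mm above the table, are 122 mm apart on the deck and narrow in a funnel (x = -55 to -20 mm) to 100 mm along the pocket, where they run to x = 150 mm.
- lip (a point): Middle of the steel lip's inner top edge, 16 mm above the table; axes as the jig's. The lip is flat for 5 mm before this edge and bevelled down to the deck over the 9 mm before that. Climbing it is the hardest part of the push, usually 1 to 8 N, with brief knocks above that.
- deck (a point): Middle of the deck's top, 12 mm above the table; the deck runs from x = -165 to -14 mm in the jig's frame. The block starts on it.
- pocket (a point): On the pocket floor, 8 mm above the table, at x = 50 mm in the jig's frame. A wooden stop bar (99 mm wide, 14 thick, top 26 mm above the table) crosses the pocket and slides along x; its near face was left somewhere from x = 95 to 104 mm in the jig's frame. That setting is not measured: find it by touch. It is rigid until it slips at about 20 N; a shift over 2 mm spoils it.
- block_center (a point): Centre (half-way up) of the printing block: flat wood with a grey carved face, 90 mm long (x, along the push), 96 wide, 16 high, 0.18 to 0.35 kg, rounded corners. It starts up to 4 mm and 0.07 rad out of line. Too wide to grip: push its rear edge. In the pocket its top stands 8 mm above the lip, so fingertips 3 mm above lip height (19 mm above the table) can push it all the way.
- dipper_1: Small round tin, 50 mm wide, 21 mm high, beside the jig; bystander, origin at its underside.
- putty_rubber: Grey putty rubber 26x42x12 mm beside the jig; bystander, origin at its underside.
- sanding_block: Cork sanding block 40x70x24 mm beside the jig; bystander, origin at its underside.
- jar_gold: Glass jar with gold lid, 91 mm wide, 124 mm high, standing nearer the robot to the right; bystander, origin at its underside.
Mind the look-alikes: they are no part of the job. Of the things that look like the part that bears block_center, the larger one is meant.

How it is judged:
By the outcome, as a careful person would: the job done as asked, in the order asked, and still so for the second after the job is handed in, with the robot touching nothing.
It also fails if it takes over 72 s, if anything falls off the work surface, if the arm or the gripper's body presses on something with over 40 N, if the wrist force passes 120 N, or if a joint passes its speed limit or range.

ROBOT

A 6-joint arm with a two-finger parallel gripper is mounted at the origin on a cart in front of the work surface, level with it; the furniture and walls round the work are solid. World frame = base frame: x ahead of the robot, y to its left, z up, the work surface at z = 0. Lengths are in m, angles in degrees, forces in N, time in s.
With the tool pointing down it reaches from about 0.35 to 0.875 m from the base axis. Payload 4.2 kg.
Tool frame: the origin (TCP) lies where the fingers leave the gripper's body, on its centre line; the fingertips stand 70 mm ahead of it and the grasp point (between the pads) lies 51 mm ahead of it; z points along the fingers, y is the direction in which the jaws open and shut (so a half turn about z gives the same grasp; the last joint's range is limited). The gripper opens to 87 mm and grips with 3 to 60 N. Pads are 19 mm wide; open, the fingers measure 117 mm over their backs; the gripper's body (75 mm by 190 mm) begins 51 mm behind the grasp point.
Start: joints at [-58.522, 22.042, 0.453, 0, -68.411, -14.817], TCP at [0.179, -0.599, 0.292] pointing down, gripper open.
Joint ranges: [-179.83, 179.83], [-69.29, 118.12], [-61.27, 80.66], [-181.25, 117.63], [-171.15, -9.14], [-177.46, 177.46]. Speed limits (degrees/s): [159.86, 159.86, 180, 180, 180, 180].

INTERFACE

Orientations are given as a 3x3 rotation matrix whose columns are the frame's x, y, z axes.
In Python, from station import sense, cams, job gives the robot as it stands. The module is installed in compiled form; this text tells all that it offers.
- The arm moves only by the shell command python3 -m handwheel 'ROWS'. ROWS is JSON, a list of rows, each a list of 5 numbers: the shift along the tool's x, y, z in cm, then the turn about the tool's z in degrees, then the opening, from 0 (shut) to 1 (fully open). A call has 1 to 10 rows; each row shifts and turns the commanded pose from where the row before left it, along the tool's axes as they then stand; what a row does not reach is not made up. A row lasts 1/8 s, in which the tool goes at most 62.5 mm and 10.7 degrees, less where a joint would pass 70% of its speed; a pose out of reach is approached as far as the arm can. A call with a gripper value outside its range is refused whole. The fingers move at their own pace and stop on an object; the grip force is fixed at half the most. Time passes only in rows, so rows that do not move let the fingers close. It gives the time, the measured TCP pose, the force and the opening at its end, in the units of the state.
- sense(): the state, without advancing time (a new reading comes with each control period).
- cams.capture(name): name is "scene" or "top"; returns the picture (384x512x3 uint8, red, green, blue); there is no depth.
- cams.camera_params(name): a dict with "fx", "fy", "cx", "cy" (pixels), "k1" (the pictures are not rectified: a ray, as slopes to the right and down, at radius r is drawn at 1 + k1 r^2 times it, then the intrinsics apply), "origin" and "rotation" of the camera in the world. Camera axes: x right, y down, z forward; pixel columns grow to the right and rows downward; lengths in m; the calibration is good to about 2 mm. A picture is of the moment at which its call begins. camera_params takes no time and is no camera call.
- job.finish_job(): hands the job in, once; it reports no verdict.
The state is a dict: "time_s": time; "joints": joint angles; "joint_velocities": joint speeds; "effort": joint torques, N m; "tcp_pos": TCP position; "ee_rot": TCP orientation; "wrist_force": force on the tool from outside, world axes, zero at the start; "moment": the same for the moment, N m; "gripper_width": opening from 0.0 (shut) to 1.0 (fully open).
Only numpy, scipy, OpenCV 4.12 (cv2) and the standard library are available. Lean on these libraries where they do the work, as an engineer would, in place of code of your own. Each camera call takes 0.05 s, during which the arm holds its last target. There are 200 camera calls.

## Working session

There is one attempt and no reset: what is moved stays moved. The work goes in short steps, Python scripts to look and compute and a shell command to move; the robot and the scene stay as the last step left them, time stands still between calls to the robot, and variables do not carry over. Pictures are saved under pics/ and viewed, about 8 in all and at most 12, crops included, and the job is handed in when it is done.

```bash
mkdir -p pics; python3 - <<'E'
from station import sense,cams
import cv2
for n in("scene","top"):
    im=cams.capture(n); cv2.imwrite(f"pics/{n}0.png",im[:,:,::-1]); print(cams.camera_params(n))
s=sense();print(s)
E
```

```text
{'fx': 380.860023489429, 'fy': 380.860023489429, 'cx': 261.3519421086335, 'cy': 192.20362082230798, 'k1': -0.11220513709142071, 'origin': array([0.09073344, 0.85643295, 0.55966698]), 'rotation': array([[-0.89713343, -0.2129263 ,  0.38705814],
       [-0.44152154,  0.40341631, -0.80144495],
       [ 0.01450314, -0.88989756, -0.4559298 ]])}
{'fx': 477.72385984878656, 'fy': 477.72385984878656, 'cx': 253.97771015485912, 'cy': 199.11431813978294, 'k1': -0.03870931604814965, 'origin': array([ 0.43936935, -0.0498375 ,  1.27531269]), 'rotation': array([[ 1.25515909e-02, -9.98865738e-01,  4.59314250e-02],
       [-9.99920220e-01, -1.26034621e-02, -8.39880329e-04],
       [ 1.41782266e-03, -4.59172188e-02, -9.98944242e-01]])}
{'time_s': 0.1, 'joints': array([-5.85219566e+01,  2.20888600e+01,  3.89287917e-01, -2.64086771e-02,
       -6.84132345e+01, -1.48163074e+01]), 'joint_velocities': array([ 0.0246267 , -0.04455379,  0.12285759,  0.11873507,  0.01100992,
        0.00295217]), 'effort': array([ 1.36243225e-04, -3.91688740e+01,  1.87934893e+01,  4.23186332e+00,
        1.34960367e-02, -7.96550921e-05]), 'tcp_pos': array([ 0.17911257, -0.59837192,  0.29125113]), 'ee_rot': array([[-9.58062889e-01, -2.86557257e-01, -6.62537544e-04],
       [-2.86558009e-01,  9.58061003e-01,  1.90287756e-03],
       [ 8.94680096e-05,  2.01293181e-03, -9.99997970e-01]]), 'wrist_force': array([-0.10643394,  0.1222084 ,  0.1170698 ]), 'moment': array([-0.01366005,  0.04127145, -0.02261758]), 'gripper_width': 0.9996210605415661}
```

View pics/top0.png

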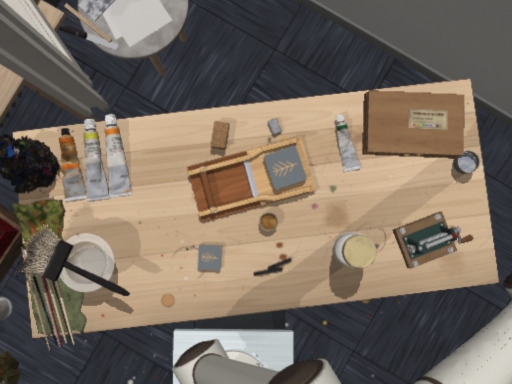

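View pics/scene0.png

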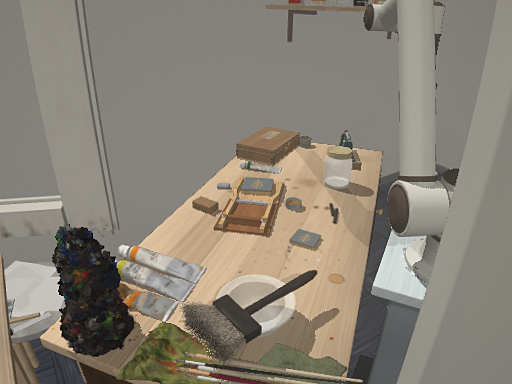

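```bash
python3 - <<'E'
import cv2
im=cv2.imread("pics/top0.png")[110:240,180:330]
cv2.imwrite("pics/crop.png",cv2.resize(im,None,fx=5.3,fy=4.6*1.0 if 0 else 5.3,interpolation=cv2.INTER_CUBIC)[:600])
E
```

```text
(no output)
```

View pics/crop.png

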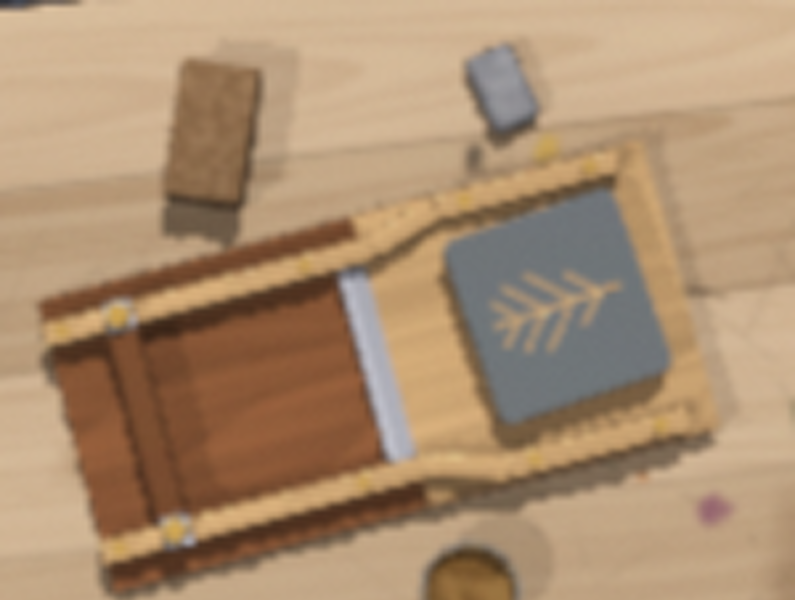

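```bash
cat > h.py <<'E'
import numpy as np,cv2
from station import sense,cams
def ray(n,uv,z):
    p=cams.camera_params(n);K=np.array([[p['fx'],0,p['cx']],[0,p['fy'],p['cy']],[0,0,1]])
    q=cv2.undistortPoints(np.array(uv,float).reshape(-1,1,2),K,np.array([p['k1'],0,0,0.]))[:,0]
    d=np.c_[q,np.ones(len(q))]@np.array(p['rotation']).T;o=np.array(p['origin'])
    return o+d*((z-o[2])/d[:,2])[:,None]
def mask_pts(im,lo,hi,box):
    h=cv2.cvtColor(im,cv2.COLOR_RGB2HSV);m=cv2.inRange(h,lo,hi);k=np.zeros_like(m);x0,y0,x1,y1=box;k[y0:y1,x0:x1]=m[y0:y1,x0:x1]
    c=max(cv2.findContours(k,cv2.RETR_EXTERNAL,cv2.CHAIN_APPROX_NONE)[0],key=cv2.contourArea);return c
E
python3 - <<'E'
from h import *
im=cv2.imread("pics/top0.png")[:,:,::-1].copy()
h=cv2.cvtColor(im,cv2.COLOR_RGB2HSV);print(h[178,252],h[180,280],h[165,300],h[178,260],h[190,225])
c=lambda a:np.array(a)/5.3+[180,110]-0.4
A=ray("top",c([[40,305],[108,592]]),.008);B=ray("top",c([[640,140],[718,430]]),.012)
print("pocket end",A,"deck end",B)
ax=A.mean(0)-B.mean(0);L=np.linalg.norm(ax);print("len",L,"w",np.linalg.norm(A[0]-A[1]),np.linalg.norm(B[0]-B[1]),"ang",np.degrees(np.arctan2(ax[1],ax[0])))
Lp=ray("top",c([[338,275],[388,462]]),.016);print("lip inner",Lp,Lp.mean(0),np.linalg.norm(Lp[0]-Lp[1]))
d=Lp[1]-Lp[0];print("lip normal ang",np.degrees(np.arctan2(d[1],d[0]))+0)
k=mask_pts(im,(90,15,60),(125,120,160),(262,140,308,192))
W=ray("top",k.reshape(-1,2),.028)[:,:2].astype(np.float32)*1000
r=cv2.minAreaRect(W);print("block",r,cv2.boxPoints(r))
R=mask_pts(im,(100,5,150),(130,120,255),(240,155,262,200));W=ray("top",R.reshape(-1,2),.016)[:,:2].astype(np.float32)*1000
print("lipstrip",cv2.minAreaRect(W))
# bystanders: dipper & putty & cork
for n,px in(("dipper",[468,560]),("putty",[502,90]),("cork",[212,132])): print(n,ray("top",c([px]),.02))
E
```

```text
[125   9 180] [100  19 121] [100  19 120] [ 17 109 209] [ 12 153 147]
pocket end [[0.58069306 0.12830887 0.008     ]
 [0.43696593 0.09150541 0.008     ]] deck end [[ 0.66743976 -0.17244343  0.012     ]
 [ 0.52174809 -0.21260254  0.012     ]]
len 0.31438116410325495 w 0.14836435797180442 0.1511251693470691 ang 105.83250205388997
lip inner [[ 0.59669262 -0.02155522  0.016     ]
 [ 0.50342778 -0.04773019  0.016     ]] [ 0.5500602  -0.03464271  0.016     ] 0.09686826010987648
lip normal ang -164.32311282116171
block ((581.8908081054688, -129.79754638671875), (90.76688385009766, 83.55223083496094), 19.571657180786133) [[ 525.1351  -105.63792]
 [ 553.12384 -184.36276]
 [ 638.64655 -153.95718]
 [ 610.6578   -75.23233]]
lipstrip ((551.22314453125, -41.51715850830078), (90.72479248046875, 9.504312515258789), 15.957003593444824)
dipper [[ 0.45509771 -0.08799761  0.02      ]]
putty [[ 0.69029293 -0.10240557  0.02      ]]
cork [[0.66726036 0.04231978 0.02      ]]
```

```bash
python3 -m handwheel '[[0,0,0,10.1,0.5],[0,0,0,10.1,0.5],[0,0,0,10.1,0.5],[0,0,0,10.1,0.5],[0,0,0,10.1,0.5],[0,0,0,10.1,0.5],[0,0,0,10.1,0.5],[0,0,0,10.1,0.5],[0,0,0,10.1,0.5]]'
python3 -m handwheel '[[2.6,5.1,0,0,0.5],[2.6,5.1,0,0,0.5],[2.6,5.1,0,0,0.5],[2.6,5.1,0,0,0.5],[2.6,5.1,0,0,0.5],[2.6,5.1,0,0,0.5],[2.6,5.1,0,0,0.5],[2.6,5.1,0,0,0.5],[2.6,5.1,0,0,0.5],[2.6,5.1,0,0,0.5]]'
cat > st.py <<'E'
from h import *
s=sense();a=np.radians(105.8);u=np.array([np.cos(a),np.sin(a)]);v=np.array([-u[1],u[0]])
r=s['tcp_pos'][:2]-[.5501,-.0346];R=s['ee_rot'];f=s['wrist_force']
print("t",s['time_s'],"jig x,y mm",(r@u*1000).round(2),(r@v*1000).round(2),"z",(s['tcp_pos'][2]*1000).round(2),"ang",np.degrees(np.arctan2(R[1,0],R[0,0])).round(2),"tilt",R[2,:2].round(4),"F push",(f[:2]@u).round(2),"lat",(f[:2]@v).round(2),"z",f[2].round(2),"w",s['gripper_width'])
E
python3 st.py
```

```text
time_s: 1.23
tcp_pos: [0.1791, -0.5985, 0.2916]
ee_rot: [[-0.266, 0.964, -0.0], [0.964, 0.266, 0.001], [0.001, -0.0, -1.0]]
wrist_force: [0.4, 0.8, -0.3]
gripper_width: 0.5
time_s: 2.48
tcp_pos: [0.6004, -0.2084, 0.2918]
ee_rot: [[-0.272, 0.962, -0.001], [0.962, 0.272, 0.0], [0.0, -0.001, -1.0]]
wrist_force: [-0.2, -1.4, 0.1]
gripper_width: 0.498
t 2.475 jig x,y mm -180.93 -1.11 z 291.83 ang 105.77 tilt [ 0.0004 -0.0007] F push -1.29 lat 0.53 z 0.11 w 0.4980257220980074
```

```bash
python3 -m handwheel '[[0,0,5,0,0.5],[0,0,5,0,0.5],[0,0,5,0,0.5],[0,0,3,0,0.5],[0,0,1,0,0.5],[0,-0.1,1,0,0.5],[0,0,0,0,0.5],[0,0,0,0,0.5]]' >/dev/null; python3 st.py; python3 - <<'E'
from h import *
cv2.imwrite("pics/top1.png",cv2.resize(cams.capture("top")[110:240,180:330,::-1],None,fx=4,fy=4))
E
```

```text
t 3.475 jig x,y mm -182.49 0.71 z 93.54 ang 105.77 tilt [-0.001   0.0021] F push 0.16 lat 0.79 z 0.01 w 0.49958776914301756
```

View pics/top1.png

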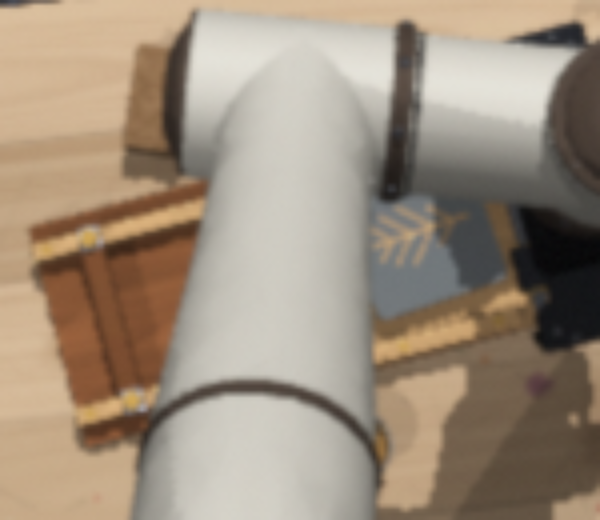

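```bash
python3 -m handwheel '[[0,0,0.2,0,0.5],[0,0,0.2,0,0.5],[0.4,0,0,0,0.5],[0.4,0,0,0,0.5],[0.4,0,0,0,0.5],[0.3,0,0,0,0.5],[0.3,0,0,0,0.5],[0.3,0,0,0,0.5],[0,0,0,0,0.5]]' >/dev/null; python3 st.py
python3 -m handwheel '[[0.3,0,0,0,0.5],[0.3,0,0,0,0.5],[0.3,0,0,0,0.5],[0.3,0,0,0,0.5],[0.3,0,0,0,0.5]]' >/dev/null; python3 st.py
```

```text
t 4.65 jig x,y mm -161.02 1.28 z 88.26 ang 105.78 tilt [ 0.     -0.0001] F push -0.15 lat -0.75 z -0.68 w 0.5015053443928742
t 5.275 jig x,y mm -145.98 1.1 z 88.28 ang 105.76 tilt [-0.0001  0.0004] F push -0.99 lat 0.92 z -0.52 w 0.4989502480866207
```

```bash
python3 -m handwheel '[[0.3,0.05,-0.1,0,0.5],[0.3,0.05,0,0,0.5],[0.3,0,0,0,0.5],[0.3,0,0,0,0.5],[0.3,0,0,0,0.5],[0.3,0,0,0,0.5]]' >/dev/null; python3 st.py
python3 -m handwheel '[[0.3,0,0,0,0.5],[0.3,0,0,0,0.5],[0.3,0,0,0,0.5],[0.3,0,0,0,0.5],[0.3,0,0,0,0.5]]' >/dev/null; python3 st.py
python3 -m handwheel '[[0.3,0,0,0,0.5],[0.3,0,0,0,0.5],[0.3,0,0,0,0.5],[0.3,0,0,0,0.5]]' >/dev/null; python3 st.py
```

```text
t 6.025 jig x,y mm -129.08 1.59 z 89.28 ang 105.76 tilt [-0.0008 -0.003 ] F push -8.58 lat 4.63 z 0.41 w 0.49925211647122475
t 6.65 jig x,y mm -115.39 3.76 z 89.14 ang 105.76 tilt [-0.0012 -0.0076] F push -13.52 lat 7.07 z 2.51 w 0.49826446397676954
t 7.15 jig x,y mm -101.39 1.28 z 89.05 ang 105.72 tilt [ 0.0003 -0.0019] F push -3.29 lat 1.4 z -1.07 w 0.4990770318897791
```

```bash
python3 - <<'E'
from h import *
a=cams.capture("top")[110:240,180:330,::-1];b=cams.capture("scene")[160:260,180:330,::-1]
cv2.imwrite("pics/m2.png",np.vstack([cv2.resize(a,(600,300*1)),cv2.resize(b,(600,300))]) if 0 else cv2.resize(b,None,fx=5,fy=5,interpolation=cv2.INTER_CUBIC))
E
```

```text
(no output)
```

View pics/m2.png

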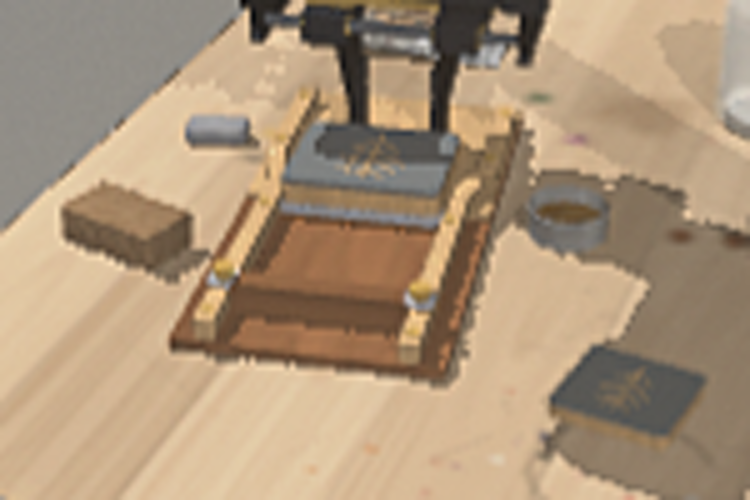

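Scene view: the block (crop about 365,165) lies square between the rails with its front on the lip, the fingers behind it, and the bystanders untouched. Continuing.

```bash
python3 -m handwheel '[[0.3,0,0,0,0.5],[0.3,0,0,0,0.5],[0.3,0,0,0,0.5],[0.3,0,0,0,0.5],[0.3,0,0,0,0.5]]' >/dev/null; python3 st.py
python3 -m handwheel '[[0.3,0,0,0,0.5],[0.3,0,0,0,0.5],[0.3,0,0,0,0.5],[0.3,0,0,0,0.5],[0.3,0,0,0,0.5],[0.3,0,0,0,0.5]]' >/dev/null; python3 st.py
python3 -m handwheel '[[0.3,0,0,0,0.5],[0.3,0,0,0,0.5],[0.3,0,0,0,0.5],[0.3,0,0,0,0.5],[0.3,0,0,0,0.5],[0.3,0,0,0,0.5]]' >/dev/null; python3 st.py
python3 -m handwheel '[[0.3,0,0,0,0.5],[0.3,0,0,0,0.5],[0.3,0,0,0,0.5],[0.3,0,0,0,0.5],[0.3,0,0,0,0.5],[0.3,0,0,0,0.5]]' >/dev/null; python3 st.py
```

```text
t 7.875 jig x,y mm -85.93 0.36 z 89.21 ang 105.76 tilt [ 0.0001 -0.0004] F push -3.01 lat 2.75 z -0.33 w 0.4976471004292002
t 8.625 jig x,y mm -68.16 0.39 z 89.33 ang 105.76 tilt [-0.0002 -0.0004] F push -4.13 lat 4.52 z 0.65 w 0.5011864994868088
t 9.375 jig x,y mm -50.72 0.26 z 89.89 ang 105.78 tilt [-0.001 -0.   ] F push -7.07 lat 3.73 z 2.28 w 0.49956788340384434
t 10.125 jig x,y mm -34.55 0.13 z 91.55 ang 105.82 tilt [-0.0036  0.0004] F push -15.13 lat 6.52 z 10.27 w 0.5023895600046194
```

```bash
python3 - <<'E'
from h import *
b=cams.capture("scene")[160:260,190:320,::-1]
cv2.imwrite("pics/m3.png",cv2.resize(b,None,fx=6,fy=6,interpolation=cv2.INTER_CUBIC))
E
python3 st.py
```

```text
t 10.175 jig x,y mm -33.27 -0.59 z 91.04 ang 105.75 tilt [-0.0017  0.0034] F push 0.63 lat -0.09 z 0.29 w 0.4999266305696038
```

View pics/m3.png

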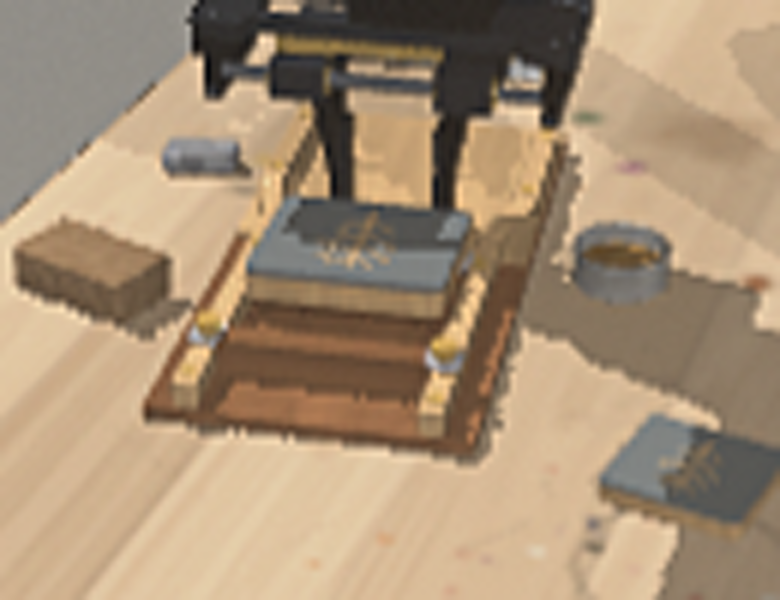

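Scene view: the block is over the lip with its rear at the fingers, and the force has just dropped to zero. Let it settle and read.

```bash
python3 -m handwheel '[[0,0,0,0,0.5],[0,0,0,0,0.5]]' >/dev/null; python3 st.py;  python3 - <<'E'
from h import *
b=cams.capture("scene")[:,:,::-1];t=cams.capture("top");cv2.imwrite("pics/s4.png",b)
im=b[:,:,::-1].copy();h=cv2.cvtColor(im,cv2.COLOR_RGB2HSV)
b=b[185:225,220:280]
cv2.imwrite("pics/m4.png",cv2.resize(b,None,fx=13,fy=13,interpolation=cv2.INTER_CUBIC))
E
```

```text
t 10.425 jig x,y mm -32.09 -1.06 z 89.92 ang 105.79 tilt [-0.0004  0.0031] F push -1.81 lat 0.19 z 2.29 w 0.4980103248677774
```

View pics/m4.png

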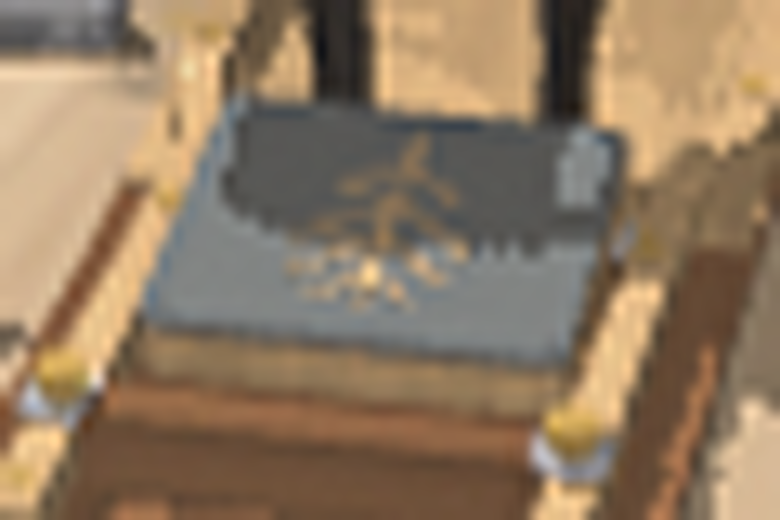

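```bash
cat >> h.py <<'E'
def jig(P):
    a=np.radians(105.8);u=np.array([np.cos(a),np.sin(a)]);v=np.array([-u[1],u[0]]);r=P[:,:2]-[.5501,-.0346]
    return np.c_[r@u,r@v]*1000
E
python3 - <<'E'
from h import *
c=lambda a:(np.array(a)+.5)/13+[220,185]-.5
for z in(.024,.028,.032): print("front",z,jig(ray("scene",c([[145,322],[565,360]]),z)).round(1).tolist())
for z in(.028,.032,.036,.04): print("rear",z,jig(ray("scene",c([[245,100],[620,130]]),z)).round(1).tolist())
print("bar near top edge",jig(ray("scene",c([[105,388],[530,430]]),.026)).round(1).tolist())
E
```

```text
front 0.024 [[75.2, -47.6], [72.5, 44.9]]
front 0.028 [[82.0, -45.7], [79.3, 46.1]]
front 0.032 [[88.7, -43.9], [86.1, 47.2]]
rear 0.028 [[-24.9, -49.1], [-28.2, 39.8]]
rear 0.032 [[-17.3, -47.2], [-20.6, 41.0]]
rear 0.036 [[-9.7, -45.4], [-13.0, 42.2]]
rear 0.04 [[-2.2, -43.5], [-5.4, 43.4]]
bar near top edge [[107.7, -47.9], [106.1, 43.5]]
```

```bash
python3 -m handwheel '[[-0.4,0,0,0,0.5],[-0.4,0,0,0,0.5],[0,0,-0.4,0,0.5],[0,0,0,0,0.5]]' >/dev/null; python3 st.py
python3 -m handwheel '[[0.3,0,0,0,0.5],[0.3,0,0,0,0.5],[0.2,0,0,0,0.5],[0.2,0,0,0,0.5],[0.2,0,0,0,0.5]]' >/dev/null; python3 st.py
python3 -m handwheel '[[0.2,0,0,0,0.5],[0.2,0,0,0,0.5],[0.2,0,0,0,0.5]]' >/dev/null; python3 st.py
```

```text
t 11.025 jig x,y mm -40.18 0.05 z 93.5 ang 105.75 tilt [0.     0.0005] F push -0.01 lat 0.21 z -0.3 w 0.49719377075598153
t 11.65 jig x,y mm -28.13 0.24 z 93.18 ang 105.76 tilt [-0.0001 -0.0001] F push -0.64 lat 0.57 z -0.66 w 0.5023639355169623
t 12.025 jig x,y mm -22.09 0.23 z 93.22 ang 105.76 tilt [ 0.     -0.0001] F push -1.31 lat 0.6 z -0.5 w 0.49771289392253193
```

```bash
python3 -m handwheel '[[0,0,0.1,0,0.5],[0.2,0,0.1,0,0.5],[0.2,0,0,0,0.5],[0.2,0,0,0,0.5]]' >/dev/null; python3 st.py
python3 -m handwheel '[[0.1,0,0.1,0,0.5],[0.1,0,0,0,0.5],[0,0,0,0,0.5]]' >/dev/null; python3 st.py
python3 -m handwheel '[[0.1,0,0,0,0.5],[0.1,0,0,0,0.5]]' >/dev/null; python3 st.py
python3 -m handwheel '[[0.1,0,0,0,0.5],[0.1,0,0,0,0.5]]' >/dev/null; python3 st.py
```

```text
t 12.525 jig x,y mm -16.23 -0.03 z 91.51 ang 105.76 tilt [-0.0002  0.0008] F push -3.43 lat -0.31 z 2.39 w 0.49963859977442365
t 12.9 jig x,y mm -13.97 -0.04 z 90.23 ang 105.76 tilt [0.0002 0.0006] F push -2.39 lat -0.73 z 2.09 w 0.5016765951977338
t 13.15 jig x,y mm -11.98 0.24 z 90.05 ang 105.75 tilt [ 0.0003 -0.0002] F push -0.92 lat -1.02 z 0.1 w 0.49656425612125055
t 13.4 jig x,y mm -9.93 0.6 z 89.84 ang 105.75 tilt [ 0.0004 -0.0011] F push -1.41 lat 0.35 z -0.07 w 0.49782659366644444
```

```bash
for i in 1; do
python3 -m handwheel '[[0.1,0,0,0,0.5],[0.1,0,0,0,0.5]]' >/dev/null; python3 st.py
python3 -m handwheel '[[0.1,0,0,0,0.5],[0.05,0,0,0,0.5]]' >/dev/null; python3 st.py; done
python3 - <<'E'
from h import *
b=cams.capture("scene")[185:230,215:285,::-1]
cv2.imwrite("pics/m5.png",cv2.resize(b,None,fx=11,fy=11,interpolation=cv2.INTER_CUBIC))
E
```

```text
t 13.65 jig x,y mm -7.95 0.52 z 89.97 ang 105.76 tilt [ 0.0003 -0.0009] F push -0.86 lat 0.25 z -1.23 w 0.5026807721030971
t 13.9 jig x,y mm -6.56 0.3 z 90.16 ang 105.76 tilt [ 0.0001 -0.0003] F push -0.86 lat -0.42 z -1.72 w 0.4973658791255939
```

View pics/m5.png

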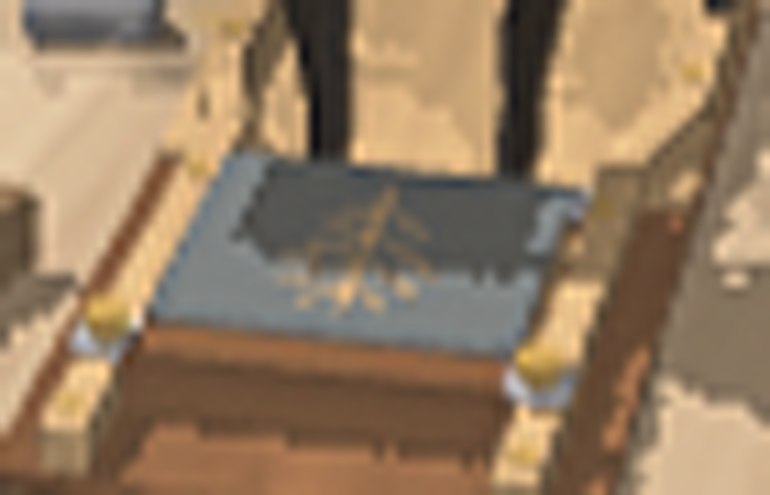

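```bash
python3 - <<'E'
from h import *
c=lambda a:(np.array(a)+.5)/11+[215,185]-.5
print("front",jig(ray("scene",c([[150,320],[505,355]]),.024)).round(1).tolist())
for z in (.024,.032):print("rear",jig(ray("scene",c([[235,152],[585,190]]),z)).round(1).tolist())
E
python3 -m handwheel '[[0.05,0,0,0,0.5],[0,0,0,0,0.5]]' >/dev/null; python3 st.py
python3 -m handwheel '[[0.05,0,0,0,0.5],[0,0,0,0,0.5]]' >/dev/null; python3 st.py
python3 -m handwheel '[[0.05,0,0,0,0.5],[0,0,0,0,0.5]]' >/dev/null; python3 st.py
```

```text
front [[100.1, -48.3], [98.6, 42.5]]
rear [[8.1, -48.8], [9.7, 47.8]]
rear [[22.7, -45.1], [24.2, 50.0]]
t 14.2 jig x,y mm -6.13 0.18 z 90.29 ang 105.76 tilt [0.0001 0.    ] F push -0.12 lat 1.01 z -0.61 w 0.49997154117334497
t 14.45 jig x,y mm -5.68 0.15 z 90.3 ang 105.76 tilt [-0.      0.0001] F push -0.04 lat -0.41 z -0.13 w 0.4981703415022586
t 14.7 jig x,y mm -5.18 0.11 z 90.31 ang 105.76 tilt [-0.      0.0002] F push -1.43 lat -0.03 z -0.99 w 0.501238565113767
```

The block measures flat at z = 24 mm (front about 99, rear about 9, length 90). Now creep to the bar.

```bash
python3 -m handwheel '[[0,0,0.08,0,0.5],[0.05,0,0,0,0.5],[0,0,0,0,0.5]]' >/dev/null; python3 st.py
python3 -m handwheel '[[0.05,0,0,0,0.5],[0,0,0,0,0.5]]' >/dev/null; python3 st.py
python3 -m handwheel '[[0.05,0,0,0,0.5],[0,0,0,0,0.5]]' >/dev/null; python3 st.py
python3 -m handwheel '[[0.05,0,0,0,0.5],[0,0,0,0,0.5]]' >/dev/null; python3 st.py
```

```text
t 15.075 jig x,y mm -4.74 -0.02 z 89.56 ang 105.77 tilt [-0.0002  0.0005] F push -1.83 lat 0.16 z 0.42 w 0.500025618958912
t 15.325 jig x,y mm -4.22 0.06 z 89.55 ang 105.76 tilt [-0.0001  0.0003] F push -2.25 lat 0.31 z 0.63 w 0.4991046550174377
t 15.575 jig x,y mm -3.69 0.06 z 89.54 ang 105.76 tilt [-0.0001  0.0003] F push -1.83 lat -0.19 z 1.45 w 0.5010087146189618
t 15.825 jig x,y mm -3.18 0.1 z 89.54 ang 105.77 tilt [-0.      0.0003] F push -2.39 lat -0.96 z 1.95 w 0.49786299229582215
```

```bash
python3 -m handwheel '[[0.05,0,0,0,0.5],[0,0,0,0,0.5]]' >/dev/null; python3 st.py
python3 -m handwheel '[[0.05,0,0,0,0.5],[0,0,0,0,0.5]]' >/dev/null; python3 st.py
python3 -m handwheel '[[0.05,0,0,0,0.5],[0,0,0,0,0.5]]' >/dev/null; python3 st.py
```

```text
t 16.075 jig x,y mm -2.68 0.1 z 89.52 ang 105.77 tilt [-0.0001  0.0002] F push -1.96 lat 0.08 z 1.32 w 0.5028728742284214
t 16.325 jig x,y mm -2.17 0.13 z 89.52 ang 105.77 tilt [-0.0001  0.0001] F push -2.72 lat 0.5 z 1.93 w 0.4976692378532775
t 16.575 jig x,y mm -1.66 0.13 z 89.52 ang 105.77 tilt [-0.0001  0.0001] F push -2.35 lat 0.49 z 1.32 w 0.5004391946267404
```

```bash
python3 -m handwheel '[[0.05,0,0,0,0.5],[0,0,0,0,0.5]]' >/dev/null; python3 st.py
python3 -m handwheel '[[0.05,0,0,0,0.5],[0,0,0,0,0.5]]' >/dev/null; python3 st.py
python3 -m handwheel '[[0.05,0,0,0,0.5],[0,0,0,0,0.5]]' >/dev/null; python3 st.py
```

```text
t 16.825 jig x,y mm -1.17 0.15 z 89.49 ang 105.76 tilt [-0.      0.0001] F push -3.27 lat -0.14 z 2.35 w 0.4980485824698584
t 17.075 jig x,y mm -0.67 0.14 z 89.5 ang 105.76 tilt [-0.      0.0001] F push -2.03 lat 0.09 z 2.73 w 0.501875334085274
t 17.325 jig x,y mm -0.29 0.16 z 89.47 ang 105.77 tilt [0.0003 0.0001] F push -2.85 lat 0.01 z 2.27 w 0.4986542544019373
```

```bash
python3 -m handwheel '[[0.05,0,0,0,0.5],[0,0,0,0,0.5]]' >/dev/null; python3 st.py
python3 -m handwheel '[[0.05,0,0,0,0.5],[0,0,0,0,0.5]]' >/dev/null; python3 st.py
```

```text
t 17.575 jig x,y mm 0.08 0.15 z 89.49 ang 105.79 tilt [0.0006 0.0001] F push -3.1 lat 0.91 z 2.93 w 0.49670996860296884
t 17.825 jig x,y mm 0.43 0.14 z 89.49 ang 105.79 tilt [0.0009 0.0002] F push -3.93 lat -1.0 z 2.58 w 0.49907420098658367
```

```bash
python3 -m handwheel '[[0.05,0,0,0,0.5],[0,0,0,0,0.5]]' >/dev/null; python3 st.py
python3 -m handwheel '[[0.05,0,0,0,0.5],[0,0,0,0,0.5]]' >/dev/null; python3 st.py
python3 -m handwheel '[[0.05,0,0,0,0.5],[0,0,0,0,0.5]]' >/dev/null; python3 st.py
```

```text
t 18.075 jig x,y mm 0.84 0.15 z 89.49 ang 105.8 tilt [0.0012 0.0002] F push -3.55 lat -0.07 z 3.23 w 0.5007490371905189
t 18.325 jig x,y mm 1.09 0.16 z 89.49 ang 105.81 tilt [0.0014 0.0002] F push -3.85 lat -0.68 z 2.1 w 0.5020550065452521
t 18.575 jig x,y mm 1.17 0.16 z 89.48 ang 105.82 tilt [0.0014 0.0002] F push -4.9 lat -1.2 z 1.78 w 0.4996123166837661
```

```bash
python3 -m handwheel '[[0.05,0,0,0,0.5],[0,0,0,0,0.5]]' >/dev/null; python3 st.py
python3 -m handwheel '[[0.05,0,0,0,0.5],[0,0,0,0,0.5]]' >/dev/null; python3 st.py
```

```text
t 18.825 jig x,y mm 1.23 0.16 z 89.5 ang 105.83 tilt [0.0013 0.0002] F push -6.93 lat 0.05 z 2.34 w 0.4980108665054834
t 19.075 jig x,y mm 1.3 0.17 z 89.49 ang 105.85 tilt [0.0013 0.0002] F push -8.58 lat -0.42 z 1.02 w 0.4966810686523001
```

```bash
python3 -m handwheel '[[0.02,0,0,0,0.5],[0,0,0,0,0.5],[0,0,0,0,0.5],[0,0,0,0,0.5],[0,0,0,0,0.5]]' >/dev/null; python3 st.py
python3 -m handwheel '[[0,0,0,0,0.5],[0,0,0,0,0.5],[0,0,0,0,0.5],[0,0,0,0,0.5],[0,0,0,0,0.5]]' >/dev/null; python3 st.py
python3 -m handwheel '[[0,0,0,0,0.5],[0,0,0,0,0.5],[0,0,0,0,0.5]]' >/dev/null; python3 st.py
```

```text
t 19.7 jig x,y mm 1.35 0.19 z 89.49 ang 105.84 tilt [0.0012 0.0002] F push -9.38 lat -0.46 z 1.04 w 0.49925957342483246
t 20.325 jig x,y mm 1.34 0.17 z 89.53 ang 105.84 tilt [0.0011 0.0002] F push -9.72 lat -0.39 z 1.47 w 0.5008712786307569
t 20.7 jig x,y mm 1.35 0.19 z 89.5 ang 105.84 tilt [0.0012 0.0002] F push -8.83 lat -0.03 z 1.87 w 0.5072670966225233
```

```bash
python3 -m handwheel '[[-0.2,0,0,0,0.5],[-0.4,0,0,0,0.5],[-1,0,0,0,0.5],[-1.5,0,-1,0,0.5],[-2,0,-4,0,0.5],[-4,0,-6,0,0.5],[-5,0,-6,0,0.5],[-5,0,-3,0,0.5],[0,-5,0,0,0.5],[0,-6,0,0,0.5]]'>/dev/null
python3 -m handwheel '[[0,-6,0,0,0.5],[0,-6,0,0,0.5],[0,-6,0,0,0.5],[0,-6,0,0,0.5],[0,0,0,0,0.5]]'; python3 st.py
python3 - <<'E'
from h import *
a=cams.capture("top");b=cams.capture("scene")
cv2.imwrite("pics/f.png",np.vstack([cv2.resize(a[115:225,180:320],(560,440))[:,:],cv2.resize(b[185:230,200:300],(560,160))])[:,:,::-1])
cv2.imwrite("pics/topf.png",a[:,:,::-1])
E
```

```text
time_s: 22.58
tcp_pos: [0.2569, -0.2977, 0.2697]
ee_rot: [[-0.268, 0.963, 0.0], [0.963, 0.268, 0.002], [0.002, 0.001, -1.0]]
wrist_force: [0.6, -0.5, -0.2]
gripper_width: 0.498
t 22.575 jig x,y mm -173.34 353.79 z 269.74 ang 105.56 tilt [0.0023 0.001 ] F push -0.68 lat -0.4 z -0.16 w 0.49803573620882946
```

View pics/f.png

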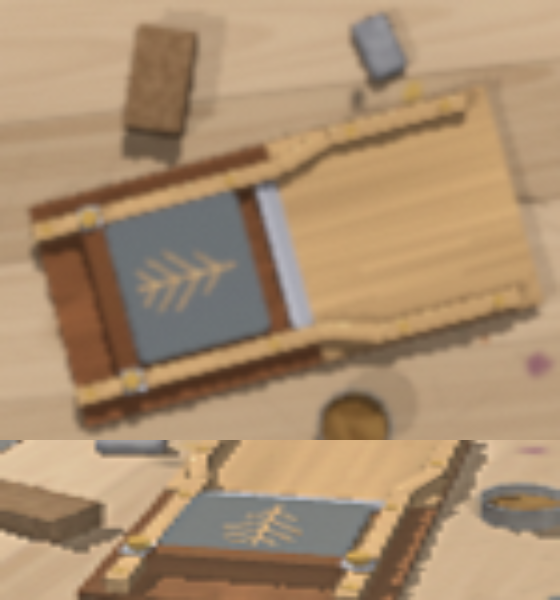

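```bash
python3 - <<'E'
from h import *
A=cv2.imread("pics/top0.png")[:,:,::-1].copy();B=cv2.imread("pics/topf.png")[:,:,::-1].copy()
k=mask_pts(B,(90,15,60),(125,120,160),(200,150,250,215))
r=cv2.minAreaRect(jig(ray("top",k.reshape(-1,2),.024)).astype(np.float32));print("block jig",r)
# profile along jig x on pocket centreline, far side of the bar
a=np.radians(105.8);u=np.array([np.cos(a),np.sin(a),0]);v=np.array([-u[1],u[0],0]);p=cams.camera_params("top")
K=np.array([[p['fx'],0,p['cx']],[0,p['fy'],p['cy']],[0,0,1]]);R=np.array(p['rotation']).T;t=-R@np.array(p['origin'])
xs=np.arange(88,130,2)
for n,im in(("before",A),("after",B)):
    g=cv2.cvtColor(im,cv2.COLOR_RGB2GRAY).astype(np.float32);pr=0
    for y in range(-30,31,3):
        P=np.array([[.5501,-.0346,.026]])+np.outer(xs/1e3,u)+y/1e3*v
        q=cv2.projectPoints(P,cv2.Rodrigues(R)[0],t,K,np.array([p['k1'],0,0,0.]))[0].astype(np.float32)
        pr=pr+cv2.remap(g,q,None,cv2.INTER_LINEAR)[:,0]/21
    print(n,dict(zip(xs.tolist(),pr.round().astype(int).tolist())))
D=np.abs(A.astype(int)-B).sum(2)
for n,(x0,y0,x1,y1) in dict(cork=(205,115,235,150),putty=(265,115,288,138),dipper=(256,204,285,238),jar=(330,225,385,275)).items(): print(n,"changed px",(D[y0:y1,x0:x1]>60).sum())
E
```

```text
block jig ((57.974246978759766, -2.0620193481445312), (84.177490234375, 89.89665985107422), 0.19956736266613007)
before {88: 88, 90: 87, 92: 87, 94: 87, 96: 87, 98: 86, 100: 82, 102: 77, 104: 78, 106: 84, 108: 87, 110: 88, 112: 87, 114: 86, 116: 80, 118: 72, 120: 72, 122: 83, 124: 94, 126: 98, 128: 99}
after {88: 119, 90: 117, 92: 114, 94: 113, 96: 112, 98: 111, 100: 106, 102: 97, 104: 89, 106: 85, 108: 84, 110: 84, 112: 84, 114: 83, 116: 77, 118: 69, 120: 69, 122: 80, 124: 91, 126: 94, 128: 95}
cork changed px 0
putty changed px 0
dipper changed px 0
jar changed px 288
```

```bash
python3 -c "
from station import job;print(job.finish_job())"
```

```text
the job is handed in; nothing more can be done
None
```

The printing block is lying flat in the pocket against the stop bar, and I handed the job in at about 23 s of the 72 s allowed.

**The push:** I pushed the block's rear edge with the half-open fingers, over the lip and into the pocket, then on in 0.5 mm steps until the force showed it had met the bar. Partway over the lip the block tipped and pressed up on the fingertips. The wrist read about 15 N along the push and 10 N upward. I backed off 8 mm, raised the tips 4 mm, finished the climb and lowered them again.

**The hold:** I held the block against the bar for about 1.6 s, with the wrist reading 8.6 to 9.7 N. That is slightly above the 8 N asked. About 2 N of it was sliding friction, so the bar itself probably took nearer 7 N, against its slip force of about 20 N.

**Last checks, from the top camera:**
- **Block:** it lies square to the jig (0.2°), with its front edge at about x = 103 mm, against the bar. An earlier scene view put its top at pocket height, so it is flat.
- **Bar:** its far edge looks the same before and after, to within the image resolution of about 1 mm.
- **Cork block, putty rubber and tin:** no pixels changed around them.
- **Jar:** pixels did change in its area. I put this down to the arm and its shadow being there and did not check it further. By the arm's readings the fingertips passed about 75 mm above the jar's lid.

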